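# Square up the trivets in their caddy and latch them

### The job

Put the two wooden trivets away in their caddy: push the one that lies askew in it right up into the corner, flat against both fences, and stack the other one on top of it, running the same way and just as snug against both fences. Then swing the keeper arm across the stack until it stops, and let go. Do not knock the other things on the worktop about.

Things in the scene. Friction and masses are not known exactly. Their poses are not given: they have to be found in the camera images.
- caddy: wooden caddy, fixed; base 204 x 164 mm, its floor 18 mm above the worktop. Two fences, 14 mm thick and 33 mm high above the floor, along its back (+x) and left (+y) edges, meet in a corner; the other sides are open. Origin at worktop height under the middle of the floor (190 x 150 mm inside the fences); x points square to the back fence, y to the left fence, z up
- caddy_corner (a point): inner corner of the caddy where its two fences meet, at floor height; axes as the caddy's. A trivet squared in the corner has its origin at x = -84 mm, y = -64 mm in this frame
- trivet_in: slatted beech trivet lying loose and askew in the caddy, 168 x 128 x 16 mm, about 0.15 kg: three slats along x, 20 mm wide, 10 mm thick (heights 6 to 16 mm), at y = -54, 0, 54 mm, gaps of 34 mm between; below them two battens across y, 18 mm wide, at x = -56 and 56 mm. Grip the middle slat, a finger in each gap. Origin: centre of underside, z up; the same turned half round
- trivet_out: the second trivet, alike in every way, lying on the worktop beside the caddy; it belongs on top of the first
- keeper (a joint): keeper arm: steel bar 14 x 5 mm on a vertical pivot just outside the left fence. Rad: 0 = closed, at its stop, across the stack along the caddy's -y; grows to 2.2 as it opens towards the caddy's -x (clockwise from above); pi/2 = outside and along the left fence. Underside 36.5 mm above the caddy's floor, 4.5 mm above two stacked trivets. Turns with about 0.6 N at the knob, stays where left
- keeper_hinge (a point): the pivot of the keeper arm, on the axis at the height of the arm's underside
- keeper_knob (a point): wooden knob, upright on the arm's free end, 92 mm from the pivot: head 25 mm across on a waist 16 mm across, 27 mm high. This point is on its axis, 10 mm below its top and 17 mm above the arm's upper face
- tea_box: bystander: carton box 60 x 76 x 102 mm, origin at the centre of its underside
- steel_mill: bystander: slim steel mill 47 mm across and 148 mm high, origin at the centre of its underside
- cup: bystander: small white cup 61 mm across and 44 mm high, origin at the centre of its underside
- honey_jar: bystander: glass jar with a green lid, 70 mm across and 97 mm high, origin at the centre of its underside
Mind the look-alikes: they are no part of the job. Leave any white look-alike of the trivet_in alone.

How it is judged:
By the outcome, as a careful person would: the job done as asked, in the order asked, and still so for the second after the job is handed in, with the robot touching nothing.
It also fails if it takes over 72 s, if anything falls off the work surface, if the arm or the gripper's body presses on something with over 40 N, if the wrist force passes 120 N, or if a joint passes its speed limit or range.

### The arm

A 7-joint arm with a two-finger parallel gripper is mounted at the origin on a cart in front of the work surface, level with it; the furniture and walls round the work are solid. World frame = base frame: x ahead of the robot, y to its left, z up, the work surface at z = 0. Lengths are in mm, angles in rad, forces in N, time in s.
With the tool pointing down it reaches from about 400 to 875 mm from the base axis. Payload 6.5 kg.
Tool frame: the origin (TCP) lies at the centre of the arm's flange, where the gripper is bolted on; the fingertips stand 166 mm ahead of it and the grasp point (between the pads) lies 147 mm ahead of it; z points along the fingers, y is the line along which they close (so a half turn about z gives the same grasp; the last joint's range is limited). The gripper opens to 88 mm and grips with 3 to 60 N. Pads are 18 mm wide; open, the fingers measure 123 mm over their backs; the gripper's body (75 mm by 187 mm) begins 45 mm behind the grasp point.
Start: joints at [-1.402, 0.536, -0.004, 1.538, 0.003, 1.067, -0.071], TCP at [151.212, 632.159, 404.716] pointing down, gripper open.
Joint ranges: [-2.7, 2.7], [-0.37, 2.16], [-1.27, 1.26], [0.24, 2.4], [-1.31, 4.45], [0.19, 1.91], [-2.76, 2.76]. Speed limits (rad/s): [2.39, 2.39, 3.14, 3.14, 3.14, 3.14, 3.14].

### API

Orientations are given as a 3x3 rotation matrix whose columns are the frame's x, y, z axes.
In Python, from rig import arm gives the robot as it stands. Calls block until the motion is done:
- arm.movep(position, orientation): joint-space move of the TCP to a pose.
- arm.move_l(position, ori=None, velocity=150, max_force=None): straight line of the TCP; ori=None keeps the orientation; velocity is the mean speed in mm/s. With max_force (N) it stops when the force on the tool has changed by that much, and returns True; else False.
- arm.move_j(angles): joint-space move.
- arm.set_gripper(opening, squeeze=None): finger opening in mm; squeeze is the grip in N (None keeps the last); returns when the fingers have stopped.
- arm.sleep(seconds).
- arm.ik(position, orientation): joint angles nearest the present ones, or None.
- arm.read_state(): the state.
- arm.capture(name): name is "scene" or "top" or "wrist"; returns a dict with "img" (384x512x3 uint8, blue, green, red), "fx", "fy", "cx", "cy" (pixels), "extrinsics" (4x4, takes a point from world to camera coordinates); the wrist camera has in their place "T_tool_cam" (4x4, takes a point from camera to tool coordinates, whose origin is the TCP and whose axes are the flange's). Camera axes: x right, y down, z forward; pixel columns grow to the right and rows downward; lengths in mm; the calibration is good to about 2 mm. A picture is of the moment at which its call begins: read the wrist's pose just before it. There is no depth.
A pose or a line that the arm cannot do raises arm.Unreachable and nothing moves.
- arm.sign_off(): hands the job in; it is judged then, once.
Trained networks look in the newest picture that a camera, given by its name, has taken for a name from the list of things; names that differ only in an ending like _2 or _b are one class to them, and where a whole thing is asked for, a point or a joint stands for the part that bears it (a point fixed in the world has none). Each returns a list of dicts, best first, with "confidence" (0 to 1); they miss things now and then, are a little off and sometimes report something else, mostly with a low value. They report only what shows in the picture. A call takes as long as a camera call. They do not tell look-alikes from the thing itself.
- arm.look_for(thing, camera): "box" ([centre column, centre row, width, height] in pixels, round what is visible of it).
- arm.masks_of(thing, camera): "pixels" (384x512 bool, what is visible of it) and "box" ([centre column, centre row, width, height] in pixels, round what is visible of it).
- arm.place_of(thing, camera): "point" ([column, row] in pixels: a listed point, or the origin of a listed thing).
The state is a dict: "t": time; "joints": joint angles; "joint_vel": joint speeds; "joint_efforts": joint torques, N m; "eef_pos": TCP position; "orientation": TCP orientation; "force": force on the tool from outside, world axes, zero at the start; "wrist_torque": the same for the moment, N m; "width": finger opening in mm; "grasp_force": force on a finger pad.
Only numpy, scipy, OpenCV 4.12 (cv2) and the standard library are available. Lean on these libraries where they do the work, as an engineer would, in place of code of your own. Each camera call takes 0.05 s, during which the arm holds its last target. There are 200 camera calls.

## Working session

There is one attempt and no reset: what is moved stays moved. The work goes in short steps, each a Python script; the robot and the scene stay as the last script left them, time stands still between calls to the robot, and variables do not carry over. Pictures are saved under pics/ and viewed, at most 12 in all, crops included, and the job is handed in when it is done.

```bash
ls; mkdir -p pics
python3 - <<'E'
from rig import arm
import cv2,numpy as np
for c in ("scene","top"):
    r=arm.capture(c); cv2.imwrite(f"pics/{c}0.png",r["img"])
    print(c,r["fx"],r["fy"],r["cx"],r["cy"],np.round(r["extrinsics"],3).tolist())
    for n in ["caddy","caddy_corner","trivet_in","keeper_hinge","keeper_knob","tea_box","steel_mill","cup","honey_jar"]:
        print(n,[(np.round(d["point"]).tolist(),round(d["confidence"],2)) for d in arm.place_of(n,c)])
print(arm.read_state()["t"])
E
```

```text
pics
scene 363.119933956539 363.119933956539 257.8437790909512 190.58264494192227 [[-0.65, -0.759, 0.024, 348.645], [-0.4, 0.315, -0.861, 252.206], [0.646, -0.569, -0.508, 560.368], [0.0, 0.0, 0.0, 1.0]]
caddy [([193.0, 236.0], 0.69)]
caddy_corner []
trivet_in [([198.0, 233.0], 0.7)]
keeper_hinge [([142.0, 222.0], 0.77)]
keeper_knob [([160.0, 236.0], 0.83)]
tea_box [([225.0, 165.0], 0.67)]
steel_mill [([304.0, 177.0], 0.2)]
cup [([283.0, 226.0], 0.87)]
honey_jar [([183.0, 188.0], 0.65)]
top 377.3309355047187 377.3309355047187 254.78003810429084 200.16510213417064 [[0.027, -0.999, 0.023, 11.894], [-0.992, -0.029, -0.122, 513.006], [0.123, -0.019, -0.992, 1011.089], [0.0, 0.0, 0.0, 1.0]]
caddy [([199.0, 192.0], 0.96), ([196.0, 196.0], 0.42)]
caddy_corner [([176.0, 156.0], 0.85), ([198.0, 199.0], 0.31)]
trivet_in [([198.0, 195.0], 0.78), ([189.0, 277.0], 0.75), ([163.0, 170.0], 0.4), ([173.0, 154.0], 0.16)]
keeper_hinge [([164.0, 169.0], 0.78)]
keeper_knob [([156.0, 206.0], 0.64)]
tea_box [([280.0, 124.0], 0.71)]
steel_mill [([263.0, 152.0], 0.64)]
cup [([260.0, 230.0], 0.94)]
honey_jar [([231.0, 124.0], 0.82)]
1.0
```

```bash
python3 -c "
import cv2,numpy as np
a=cv2.imread('pics/scene0.png');b=cv2.imread('pics/top0.png')
cv2.imwrite('pics/top0b.png',cv2.resize(b,(800,600),interpolation=2))"
```

```text
(no output)
```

View pics/top0b.png

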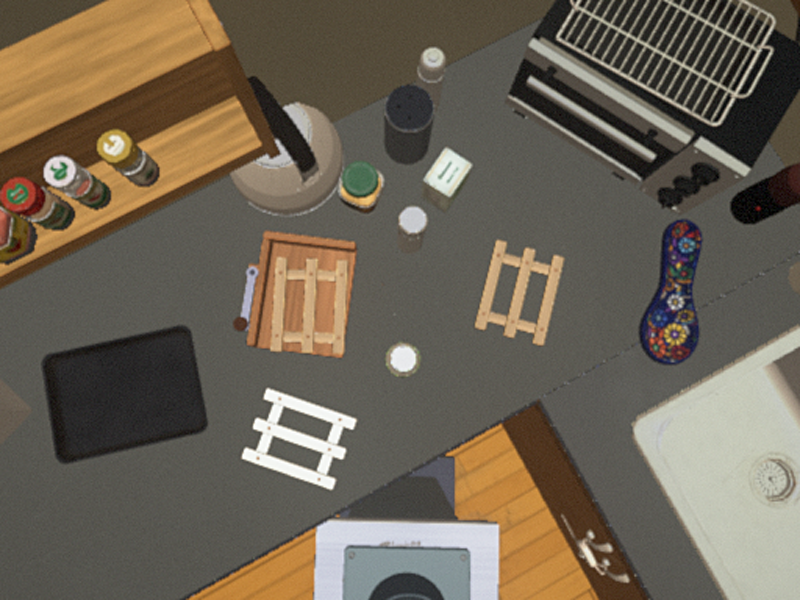

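View pics/scene0.png

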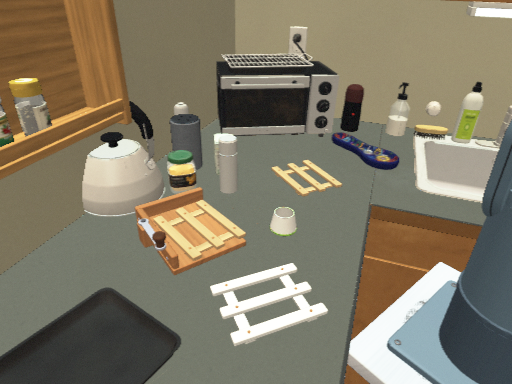

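The top view (shown enlarged 1.5625x) has three trivets. One is beech, askew in the caddy at raw (198,195): trivet_in. One is beech, on the worktop at raw (333,187): trivet_out. The white one at raw (192,281) is the look-alike, so I'll leave it. The keeper lies outside the left fence, with its hinge near (161,172) and knob near (154,207). Next I'll take closer wrist views.

```bash
cat > h.py <<'E'
from rig import arm
import cv2,numpy as np
def cam(r,st=None):
    """world->cam R,t, K"""
    K=np.array([[r["fx"],0,r["cx"]],[0,r["fy"],r["cy"]],[0,0,1]])
    if "extrinsics" in r: E=np.array(r["extrinsics"])
    else:
        T=np.eye(4);T[:3,:3]=st["orientation"];T[:3,3]=st["eef_pos"]
        E=np.linalg.inv(T@np.array(r["T_tool_cam"]))
    return K,E
def back(K,E,px,z):
    d=np.linalg.inv(E)[:3,:3]@np.linalg.inv(K)@np.array([px[0],px[1],1.]); o=np.linalg.inv(E)[:3,3]
    return o+d*(z-o[2])/d[2]
def proj(K,E,P):
    P=np.atleast_2d(P); q=(E[:3,:3]@P.T).T+E[:3,3]; q=(K@q.T).T; return q[:,:2]/q[:,2:]
def down(yaw):
    """tool pointing down, tool y axis at angle yaw in world"""
    c,s=np.cos(yaw),np.sin(yaw); y=np.array([c,s,0]);z=np.array([0,0,-1.]); return np.column_stack([np.cross(y,z),y,z])
def yaw_of(R): return np.arctan2(R[1,1],R[0,1])
E
python3 - <<'E'
from h import *
r=arm.capture("top");K,E=cam(r)
for n,p,z in [("corner",(176,156),18),("trivin",(198,195),18),("trivout",(333,187),0),("hinge",(160.5,172),55),("knob",(154,207),77),("cup",(258,230),22),("mill",(263,138),148),("honey",(231,116),97),("tea",(287,104),102),("fencetop BL outer",(159,220),51),("TL",(170,149),51),("TR",(227,155),51),("BR base",(218,228),18),("kettle",(180,100),60)]:
    print(n,np.round(back(K,E,p,z)))
s=arm.read_state();print(s["orientation"],yaw_of(np.array(s["orientation"])))
w=arm.capture("wrist");print(np.round(w["T_tool_cam"],3).tolist(),w["fx"],w["cx"],w["cy"])
E
```

```text
corner [633. 252.  18.]
trivin [524. 185.  18.]
trivout [ 561. -198.    0.]
hinge [579. 284.  55.]
knob [481. 291.  77.]
cup [431.  15.  22.]
mill [655.  12. 148.]
honey [728.  97.  97.]
tea [764. -51. 102.]
fencetop BL outer [449. 282.  51.]
TL [645. 263.  51.]
TR [633. 106.  51.]
BR base [434. 126.  18.]
kettle [782. 241.  60.]
[[-9.72566376e-01  2.32625545e-01  2.12775578e-05]
 [ 2.32625545e-01  9.72566376e-01  7.94907931e-06]
 [-1.88446784e-05  1.26807107e-05 -1.00000000e+00]] 1.3360199071835976
[[0.0, -0.959, -0.284, 72.56], [1.0, 0.0, 0.0, 0.278], [0.0, -0.284, 0.959, 19.238], [0.0, 0.0, 0.0, 1.0]] 307.68684785163583 259.44632085019924 189.01528841001095
```

```bash
cat >> h.py <<'E'
from scipy.optimize import minimize
def boxpts(x0,x1,y0,y1,z0,z1): return np.array([[x,y,z] for x in(x0,x1) for y in(y0,y1) for z in(z0,z1)],float)
TRIV=[boxpts(-84,84,y-10,y+10,6,16) for y in(-54,0,54)]+[boxpts(x-9,x+9,-64,64,0,6) for x in(-56,56)]
CADDY=[boxpts(-109,95,-75,89,0,18)]+[boxpts(95,109,-75,89,0,51)]+[boxpts(-109,109,75,89,0,51)]
def place(P,p,z):
    c,s=np.cos(p[2]),np.sin(p[2]); return P@np.array([[c,s,0],[-s,c,0],[0,0,1]])+[p[0],p[1],z]
def render(parts,p,z,K,E,S=4):
    m=np.zeros((384*S,512*S),np.uint8)
    for P in parts:
        q=(proj(K,E,place(P,p,z))+.5)*S-.5
        cv2.fillConvexPoly(m,cv2.convexHull(np.round(q).astype(np.int32)),1)
    return cv2.resize(m.astype(np.float32),(512,384),interpolation=cv2.INTER_AREA)
def fit(parts,p0,z,mask,K,E):
    M=cv2.GaussianBlur(mask.astype(np.float32),(0,0),1.2)
    f=lambda v:((cv2.GaussianBlur(render(parts,[v[0],v[1],v[2]/100],z,K,E),(0,0),1.2)-M)**2).sum()
    v=np.array([p0[0],p0[1],p0[2]*100])
    for st in(12,4):
        r=minimize(f,v,method="Nelder-Mead",options=dict(initial_simplex=np.vstack([v]+[v+st*np.eye(3)[i] for i in range(3)]),xatol=.05,fatol=.1)); v=r.x
    return np.array([v[0],v[1],v[2]/100]),r.fun
def wrist():
    s=arm.read_state(); r=arm.capture("wrist"); return r,*cam(r,s)
def near(thing,c,K,E,xy,z):
    L=[(np.hypot(*(back(K,E,d["box"][:2],z)[:2]-xy)),d) for d in arm.masks_of(thing,c)]
    L=[x for x in L if x[0]<60]; return max(L,key=lambda x:x[1]["confidence"])[1] if L else None
def outline(img,parts,p,z,K,E,col):
    for P in parts: cv2.polylines(img,[cv2.convexHull(np.round(proj(K,E,place(P,p,z))*8).astype(np.int32))],True,col,1,cv2.LINE_AA,3)
E
python3 - <<'E'
from h import *
arm.movep([340,340,400],down(1.4)); print(arm.read_state()["t"])
arm.movep([515,195,350],down(np.pi/2-.09)); print(arm.read_state()["t"])
r,K,E=wrist(); img=r["img"].copy()
ti=near("trivet_in","wrist",K,E,(524,185),26); ca=near("caddy","wrist",K,E,(540,190),18)
np.savez("w1.npz",img=img,K=K,E=E,ti=ti["pixels"],ca=ca["pixels"])
print(ti["confidence"],ca["confidence"],ti["pixels"].sum(),ca["pixels"].sum())
pi,e=fit(TRIV,[524,185,0.],18,ti["pixels"],K,E);print("in",pi,e)
pc,e=fit(CADDY,[540,188,-.09],0,ca["pixels"]|ti["pixels"],K,E);print("caddy",pc,e)
for n,z in("keeper_hinge",54.5),("keeper_knob",76.5),("caddy_corner",18):
    print(n,[(np.round(d["point"],1),round(d["confidence"],2),np.round(back(K,E,d["point"],z),1)) for d in arm.place_of(n,"wrist")])
outline(img,TRIV,pi,18,K,E,(255,0,0));outline(img,CADDY,pc,0,K,E,(0,255,0))
cv2.imwrite("pics/w1.png",cv2.resize(img,(800,600),interpolation=cv2.INTER_CUBIC))
arm.movep([535,-195,350],down(np.pi/2-.2)); print(arm.read_state()["t"])
r,K,E=wrist(); img=r["img"].copy()
to=near("trivet_out","wrist",K,E,(561,-195),10)
po,e=fit(TRIV,[561,-198,-.17],0,to["pixels"],K,E);print("out",po,e,to["confidence"])
np.savez("w2.npz",img=img,K=K,E=E,to=to["pixels"])
outline(img,TRIV,po,0,K,E,(255,0,0))
cv2.imwrite("pics/w2.png",cv2.resize(img,(800,600),interpolation=cv2.INTER_CUBIC))
E
```

```text
2.4083
3.3333
0.95 0.83 11824 21041
in [ 5.24311794e+02  1.84645265e+02 -7.76711271e-03] 255.87051391601562
caddy [ 5.47604278e+02  1.89685208e+02 -8.61950047e-02] 5688.263671875
keeper_hinge [(array([352.9, 231.4]), 0.57, array([574.4, 283.8,  54.5]))]
keeper_knob [(array([371.5, 139.2]), 0.58, array([482.4, 292.7,  76.5]))]
caddy_corner [(array([319.9, 270.9]), 0.58, array([638.2, 256.5,  18. ]))]
5.0833
out [ 5.61889807e+02 -1.92136888e+02 -2.32998543e-01] 96.01132202148438 0.8
```

View pics/w1.png

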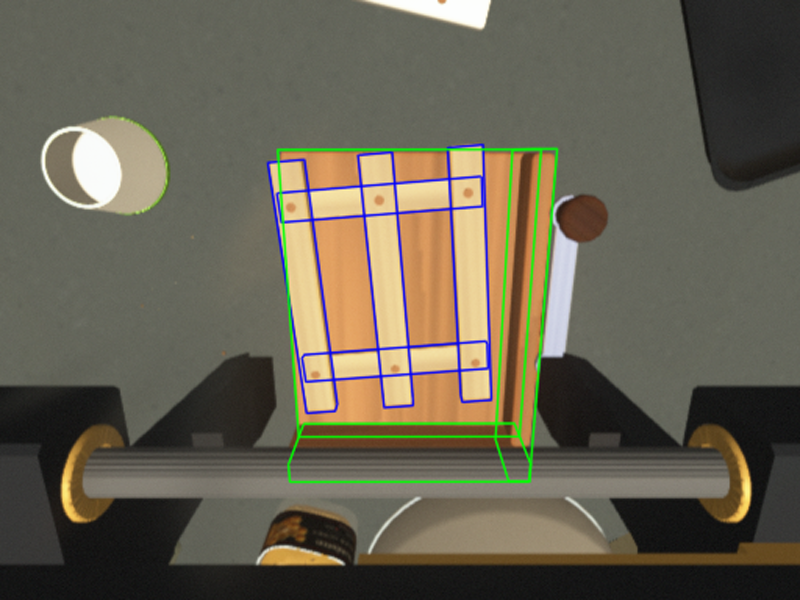

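View pics/w2.png

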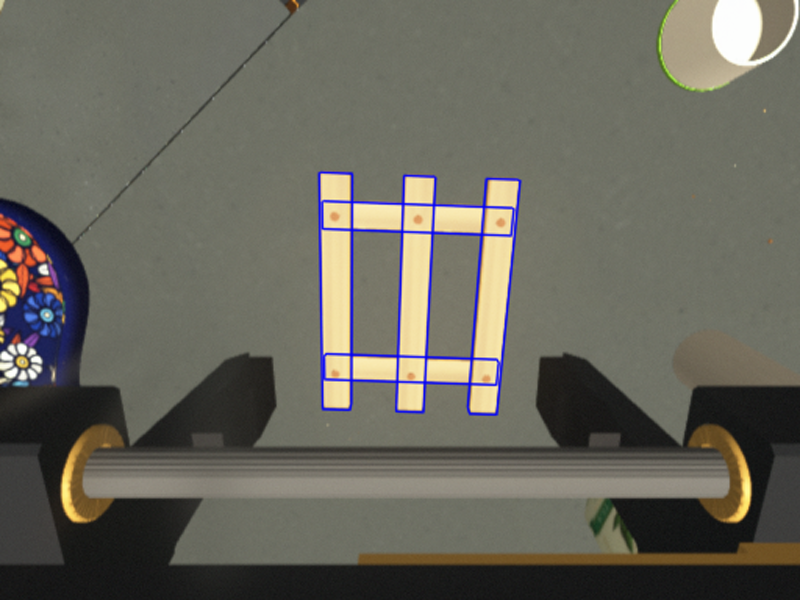

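The w1 overlay shows the trivet_in fit is tight. The caddy fit is spoiled because the gripper bar hides the back fence, below row ~445 of the enlarged view. The w2 overlay shows trivet_out fits well. I'll take one more caddy view from further forward, excluding the hidden rows.

Run:
```python
from h import *
import h
arm.movep([585,195,350],down(np.pi/2-.09)); print(arm.read_state()["t"])
r,K,E=wrist(); img=r["img"].copy()
ti=near("trivet_in","wrist",K,E,(524,185),26); ca=near("caddy","wrist",K,E,(540,190),18)
kn=near("keeper","wrist",K,E,(530,288),57)
m=ca["pixels"]|ti["pixels"]
W=np.ones((384,512),bool);W[280:]=0
if kn is not None: W&=~cv2.dilate(kn["pixels"].astype(np.uint8),np.ones((7,7))).astype(bool); print("keeper",kn["confidence"])
np.savez("w3.npz",img=img,K=K,E=E,ti=ti["pixels"],ca=ca["pixels"],W=W)
old=h.render
h.render=lambda *a:old(*a)*W
pc,e=fit(CADDY,[540,188,-.09],0,m&W,K,E);print("caddy",pc,e)
pi,e=fit(TRIV,[524,185,0.],18,ti["pixels"]&W,K,E);print("in",pi,e)
# repeat for w1
d=np.load("w1.npz");W1=np.ones((384,512),bool);W1[280:]=0;W1[120:235,340:]=0
h.render=lambda *a:old(*a)*W1
print("caddy w1",fit(CADDY,[540,188,-.09],0,(d["ca"]|d["ti"])&W1,d["K"],d["E"]))
for n,z in("keeper_hinge",54.5),("keeper_knob",76.5),("caddy_corner",18):
    print(n,[(np.round(d["point"],1),round(d["confidence"],2),np.round(back(K,E,d["point"],z),1)) for d in arm.place_of(n,"wrist")])
outline(img,TRIV,pi,18,K,E,(255,0,0));outline(img,CADDY,pc,0,K,E,(0,255,0))
cv2.imwrite("pics/w3.png",cv2.resize(img,(800,600),interpolation=cv2.INTER_CUBIC))
```

```text
6.6417
keeper 0.72
caddy [ 5.45625332e+02  1.88602930e+02 -7.48624487e-02] 2689.5380859375
in [ 5.24134032e+02  1.84591945e+02 -5.27846821e-03] 188.59144592285156
caddy w1 (array([ 5.49504891e+02,  1.88538636e+02, -7.97644227e-02]), np.float64(309.02105712890625))
keeper_hinge [(array([356.4, 159.2]), 0.88, array([574.8, 282.4,  54.5]))]
keeper_knob [(array([377.6,  43.9]), 0.91, array([482.6, 292. ,  76.5]))]
caddy_corner [(array([320.8, 211.7]), 0.7, array([637.3, 254.7,  18. ]))]
```

View pics/w3.png

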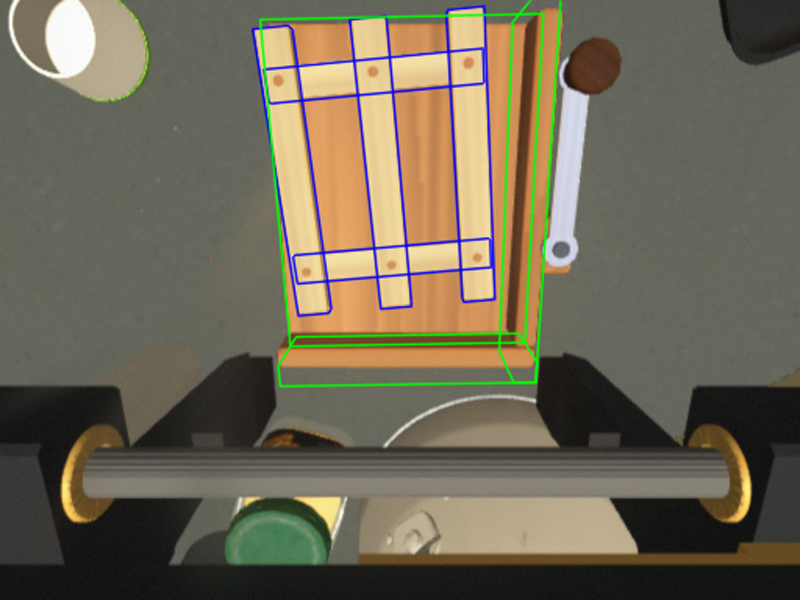

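My caddy model was wrong: the base should run from x = -95 to 109 mm, not -109 to 95. I'll refit on the saved data.

```bash
sed -i 's/^CADDY=.*/CADDY=[boxpts(-95,109,-75,89,0,18),boxpts(95,109,-75,89,0,51),boxpts(-95,109,75,89,0,51)]/' h.py
python3 - <<'E'
from h import *
import h
old=h.render
for f in("w3","w1"):
    d=np.load(f+".npz");W=np.ones((384,512),bool);W[280:]=0
    if f=="w1": W[120:235,340:]=0
    else: W=d["W"]
    h.render=lambda *a:old(*a)*W
    p,e=fit(CADDY,[545,188,-.08],0,(d["ca"]|d["ti"])&W,d["K"],d["E"])
    T=lambda q:np.round(place(np.array([q],float),p,0)[0],1)
    print(f,p,e,"corner",T([95,75,18]),"squared centre",T([11,11,18]))
    c,s=np.cos(p[2]),np.sin(p[2])
    for q in([574.8,282.8],[482.6,292]): print((np.array(q)-p[:2])@np.array([[c,-s],[s,c]]))
    img=d["img"].copy(); outline(img,CADDY,p,0,d["K"],d["E"],(0,255,0))
    if f=="w3": cv2.imwrite("pics/w3c.png",cv2.resize(img,(800,600),interpolation=cv2.INTER_CUBIC))
print([np.round(arm.ik([548,198,185],down(np.pi/2-.08)),2),np.round(arm.ik([482,292,213],down(np.pi/2-.08)),2),np.round(arm.ik([570,192,213],down(np.pi-.08)),2)])
E
```

```text
w3 [ 5.34900842e+02  1.89735171e+02 -8.22449009e-02] 769.0335693359375 corner [635.7 256.7  18. ] squared centre [546.8 199.8  18. ]
[32.11880933 96.02805514]
[-60.52533604  97.62252333]
w1 [ 5.35571225e+02  1.89741962e+02 -7.85844304e-02] 306.33599853515625 corner [636.2 257.1  18. ] squared centre [547.4 199.8  18. ]
[31.80232028 95.85044458]
[-60.83536793  97.78402248]
[array([-0.54,  0.74,  0.16,  1.84, -0.2 ,  0.57,  1.24]), array([-0.75,  0.67,  0.16,  1.89, -0.18,  0.59,  1.02]), array([-0.29,  0.72, -0.15,  1.77,  0.16,  0.66,  2.53])]
```

View pics/w3c.png

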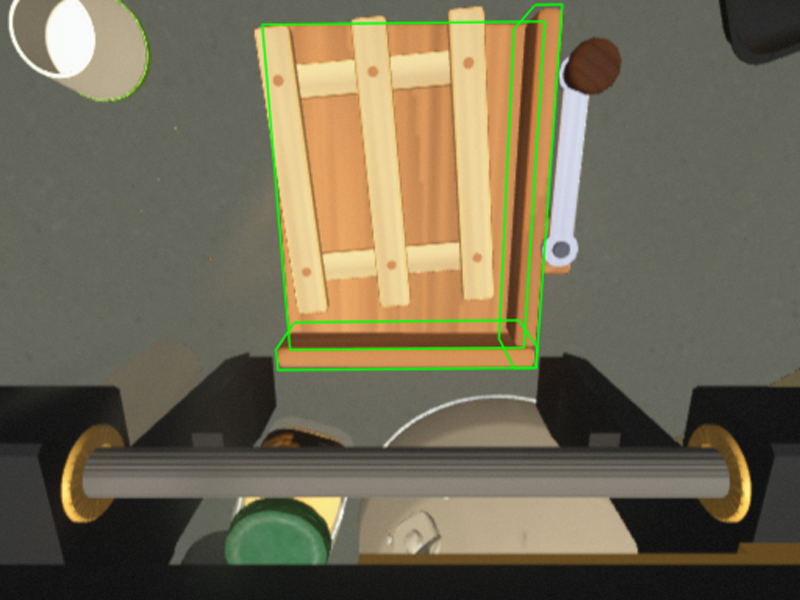

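The corrected caddy fit lies on the wood edges. Its pose is about (535.2, 189.7, -0.080), and the knob's radius from the hinge comes out at 92.6 mm against the stated 92. Next I'll seat trivet_in.

```bash
cat >> h.py <<'E'
PC=np.array([535.2,189.7,-.080]); C=np.array([[np.cos(PC[2]),-np.sin(PC[2])],[np.sin(PC[2]),np.cos(PC[2])]])
def w2c(p): return C.T@(np.array(p[:2])-PC[:2])
def c2w(q): return PC[:2]+C@np.array(q,float)
def eef(): return np.array(arm.read_state()["eef_pos"])
def step(dx,dy,v=30,F=None,tag=""):
    """relative move in caddy axes"""
    p=eef(); t=p.copy(); t[:2]+=C@np.array([dx,dy],float)
    hit=arm.move_l(list(t),None,v,F); s=arm.read_state()
    print(tag,hit,"caddy",np.round(w2c(s["eef_pos"]),1),"F",np.round(C.T@np.array(s["force"])[:2],1),"t",round(s["t"],1)); return hit
def up(z,v=150): p=eef(); p[2]=z; return arm.move_l(list(p),None,v)
E
python3 - <<'E'
from h import *
pi=np.array([524.2,184.6,-.0065]); g=place(np.array([[36.,0,0]]),pi,0)[0]
R=down(np.pi/2+pi[2])
arm.set_gripper(36,15)
arm.movep([g[0],g[1],260],R)
print("touch",arm.move_l([g[0],g[1],187.5],None,100,8),eef())
arm.set_gripper(10,15); s=arm.read_state(); print("width",s["width"],s["grasp_force"])
t=c2w([11+36-6,11-6])
print(arm.move_l([t[0],t[1],188],down(np.pi/2+PC[2]),40,25),w2c(eef()),arm.read_state()["force"])
step(0,14,30,8,"+y"); step(14,0,30,8,"+x"); step(0,4,30,6,"+y2")
arm.set_gripper(30)
step(0,12,30,8,"nudge y"); step(0,-5); step(14,0,30,10,"nudge x"); step(-2,0)
step(0,12,30,8,"nudge y"); step(0,-5)
up(300)
arm.movep([585,195,350],down(np.pi/2-.08))
r,K,E=wrist(); ti=near("trivet_in","wrist",K,E,(547,200),26)
p,e=fit(TRIV,[547,200,-.08],18,ti["pixels"],K,E); print(p,e,w2c(p))
img=r["img"].copy(); cv2.imwrite("pics/w4.png",cv2.resize(img[0:270,130:400],(800,600),interpolation=cv2.INTER_CUBIC)); print(arm.read_state()["t"])
E
```

```text
touch False [560.38074725 184.39638227 187.87247012]
width 19.84461452906194 15.08961251238361
False [41.38456584  5.23689399] [0.68460983 0.08265884 0.22455966]
+y True caddy [41.  11.2] F [-0.9  0.1] t 10.5
+x True caddy [41.6 11.2] F [-1.  -0.6] t 10.8
+y2 True caddy [41.5 12.1] F [-0.4 -0.6] t 11.0
nudge y True caddy [41.1 17.7] F [0.7 0.6] t 11.7
 False caddy [41.2 12.4] F [-1.   0.3] t 12.0
nudge x True caddy [48.9 12.7] F [-0.1  0.6] t 12.3
 False caddy [47.  12.7] F [-0.  -0.1] t 12.6
nudge y True caddy [47.  18.3] F [0.1 0.8] t 12.9
 False caddy [47. 13.] F [-0.2  0.2] t 13.2
[ 5.47493600e+02  2.00387365e+02 -9.66731330e-02] 119.04574584960938 [11.40020354 11.63562282]
14.5333
```

View pics/w4.png

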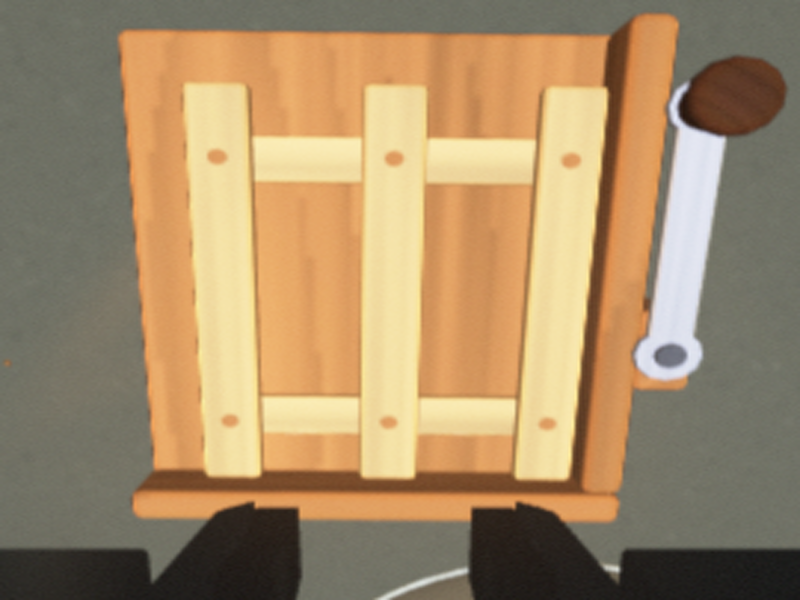

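The crop shows the trivet still about 1° off. Its left slat touches the left fence at the near end (605,90), but at the far end a gap of a few mm remains (572 vs 583 at row 475). I'll nudge again, slower and firmer, at the far end.

```bash
cat >> h.py <<'E'
def seat(z,R):
    """fingers straddling the middle slat near its +x end, already at height z: press y, x, y"""
    for k in range(2):
        step(0,12,12,18,"press y"); arm.sleep(.2); print(np.round(C.T@np.array(arm.read_state()["force"])[:2],1)); step(0,-5)
        step(10,0,12,18,"press x"); arm.sleep(.2); print(np.round(C.T@np.array(arm.read_state()["force"])[:2],1)); step(-3,0)
def check(z,g,name):
    arm.movep([585,195,350],down(np.pi/2-.08))
    r,K,E=wrist(); ti=near("trivet_in","wrist",K,E,g[:2],z+10)
    p,e=fit(TRIV,g,z,ti["pixels"],K,E); print("fit",p,e,w2c(p),"t",arm.read_state()["t"])
    np.savez(name+".npz",img=r["img"],K=K,E=E,ti=ti["pixels"])
    cv2.imwrite(f"pics/{name}.png",cv2.resize(r["img"][0:270,130:400],(800,600),interpolation=cv2.INTER_CUBIC))
E
python3 - <<'E'
from h import *
R=down(np.pi/2+PC[2]); t=c2w([44,13])
arm.movep([*t,240],R); print(arm.move_l([*t,187.5],None,100,8))
seat(0,R); up(260)
check(18,[547,200,-.085],"w5")
E
```

```text
False
press y True caddy [44.5 17.2] F [0.1 0.6] t 16.5
[0.3 0.2]
 False caddy [44.3 11.8] F [0.4 0.1] t 17.0
press x True caddy [48.8 12.4] F [-0.8  0.4] t 17.7
[ 0.7 -0.8]
 False caddy [45.5 12.3] F [-0.2  0. ] t 18.1
press y False caddy [46.  19.1] F [ -0.7 -13.4] t 19.3
[ -1.5 -12.7]
 False caddy [46.  14.7] F [-0.6  0.8] t 20.0
press x True caddy [50.6 14.8] F [-2.  -0.2] t 20.6
[-0.7 -0.5]
 False caddy [47.5 14.9] F [-0.4  0.6] t 21.1
fit [ 5.47591198e+02  2.00601007e+02 -9.16408657e-02] 203.7467498779297 [11.48041673 11.85638093] t 22.2667
```

View pics/w5.png

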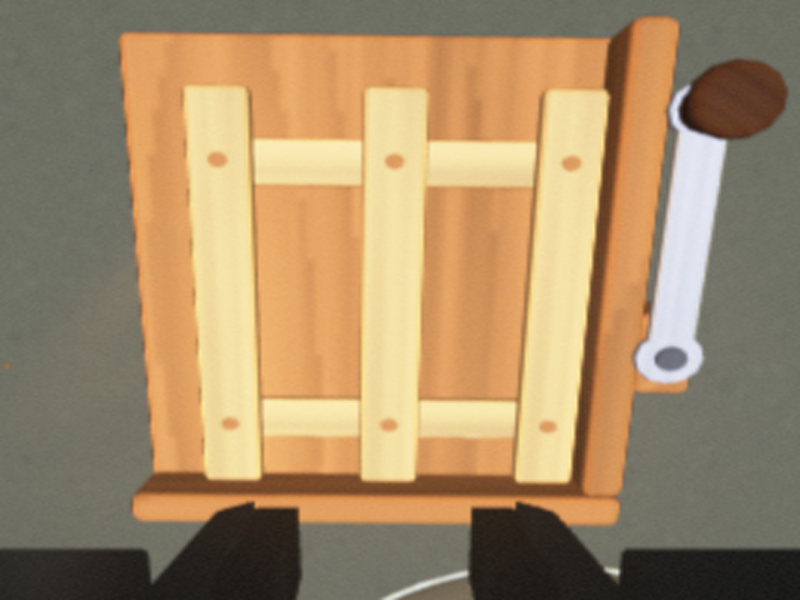

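Run:
```python
from h import *
d=np.load("w5.npz");K,E=d["K"],d["E"];g=cv2.cvtColor(d["img"],cv2.COLOR_BGR2GRAY).astype(float)
def edge(p3a,p3b,n=25,axis=1,win=4):
    "sample along a predicted 3d line; subpixel strongest gradient along columns(1)/rows(0); returns caddy coords"
    out=[]
    for s in np.linspace(.05,.95,n):
        P=p3a+(p3b-p3a)*s; q=proj(K,E,P)[0]
        o=np.arange(-win,win+.01,.1)
        X=(q[0]+o) if axis else np.full_like(o,q[0]); Y=(q[1]+o) if not axis else np.full_like(o,q[1])
        v=cv2.remap(cv2.GaussianBlur(g,(0,0),.8).astype(np.float32),X[None].astype(np.float32),Y[None].astype(np.float32),1)[0]
        G=np.gradient(v); k=np.argmax(abs(G)); out.append([*w2c(back(K,E,(X[k],Y[k]),P[2])),G[k]])
    return np.array(out)
def c3(x,y,z): return np.array([*c2w([x,y]),z])
def rep(n,a,b,axis,win=4):
    o=edge(a,b,25,axis,win); i,j=(0,1) if axis else (1,0)
    x,y=o[:,i],o[:,j]; ok=np.ones(len(x),bool)
    for _ in range(4):
        c=np.polyfit(x[ok],y[ok],1); r=y-np.polyval(c,x); ok=abs(r)<max(.4,1.5*np.std(r[ok]))
    print(n,"slope %.4f at0 %.2f n %d sd %.2f"%(c[0],c[1],ok.sum(),np.std(r[ok])))
rep("fence L outer top",c3(-95,89,51),c3(20,89,51),1)
rep("fence L inner top",c3(-95,75,51),c3(90,75,51),1)
rep("base right edge",c3(-90,-75,18),c3(90,-75,18),1)
for y in(-64,-44,-10,10,44,64): rep("slat %d"%y,c3(-70,y+11.5,34),c3(92,y+11.5,34),1,3)
rep("fence B inner top",c3(95,-70,51),c3(95,70,51),0)
rep("fence B outer top",c3(109,-70,51),c3(109,70,51),0)
rep("base near edge",c3(-95,-70,18),c3(-95,70,18),0)
```

```text
fence L outer top slope 0.0051 at0 91.97 n 19 sd 0.52
fence L inner top slope -0.0037 at0 71.55 n 20 sd 0.13
base right edge slope -0.0150 at0 -73.38 n 17 sd 0.18
slat -64 slope -0.0158 at0 -51.69 n 18 sd 0.21
slat -44 slope -0.0175 at0 -32.81 n 17 sd 0.20
slat -10 slope -0.0189 at0 2.25 n 17 sd 0.23
slat 10 slope -0.0090 at0 21.11 n 17 sd 0.22
slat 44 slope -0.0118 at0 56.24 n 16 sd 0.22
slat 64 slope -0.0148 at0 75.14 n 20 sd 0.21
fence B inner top slope 0.0127 at0 93.74 n 14 sd 0.28
fence B outer top slope 0.0113 at0 106.49 n 15 sd 0.35
base near edge slope 0.0153 at0 -94.96 n 20 sd 0.17
```

The edge measurements settle it. The caddy's own edges are turned -0.015 from my assumed yaw, and so are the slats, so the trivet is square with the caddy and my caddy yaw was off (true ≈ -0.0945). I'll check the x gap, then fetch the second trivet.

```bash
sed -i 's/^PC=np.array(\[[^]]*\])/PC=np.array([535.5,190.7,-.0945])/' h.py
python3 - <<'E'
from h import *
d=np.load("w5.npz");K,E=d["K"],d["E"];g=cv2.GaussianBlur(cv2.cvtColor(d["img"],cv2.COLOR_BGR2GRAY),(0,0),.7).astype(np.float32)
def ed(x,y,z,win=5):
    q=proj(K,E,np.array([*c2w([x,y]),z]))[0]; o=np.arange(-win,win+.01,.1)
    v=cv2.remap(g,np.full((1,len(o)),q[0],np.float32),(q[1]+o)[None].astype(np.float32),1)[0]
    G=np.gradient(v);k=np.argmax(abs(G)); return w2c(back(K,E,(q[0],q[1]+o[k]),z))[0]
for y in(-54,0,54): print(y,[round(np.median([ed(x,y+11*(z==34)+k,z) for k in(-5,0,5)]),1) for x,z in((-95,18),(-73,34),(95,34),(95,51),(109,51))])
# fetch trivet_out
po=np.array([561.9,-192.1,-.233])
arm.set_gripper(36,20)
arm.movep([po[0],po[1],300],down(np.pi/2+po[2]))
print("touch",arm.move_l([po[0],po[1],169.5],None,120,8),eef())
arm.set_gripper(10,25); s=arm.read_state(); print("width",s["width"],s["grasp_force"])
print(up(370,200)); s=arm.read_state(); print("width",s["width"],s["t"])
t=c2w([11-4,11-4])
arm.movep([*t,370],down(np.pi/2+PC[2])); print(w2c(eef()),arm.read_state()["t"],arm.read_state()["width"])
r,K,E=wrist(); cv2.imwrite("pics/w6.png",cv2.resize(r["img"],(800,600)))
E
```

```text
-54 [np.float64(-95.6), np.float64(-73.2), np.float64(93.3), np.float64(94.0), np.float64(107.0)]
0 [np.float64(-95.5), np.float64(-72.9), np.float64(93.9), np.float64(93.5), np.float64(106.2)]
54 [np.float64(-95.4), np.float64(-73.2), np.float64(92.7), np.float64(97.7), np.float64(105.3)]
touch False [ 562.29197943 -192.30247286  170.24478385]
width 19.601507923649915 25.000515282154083
False
width 19.148446224419626 26.7917
[7.74820737 5.27060915] 28.2417 19.70590068679674
```

View pics/w6.png

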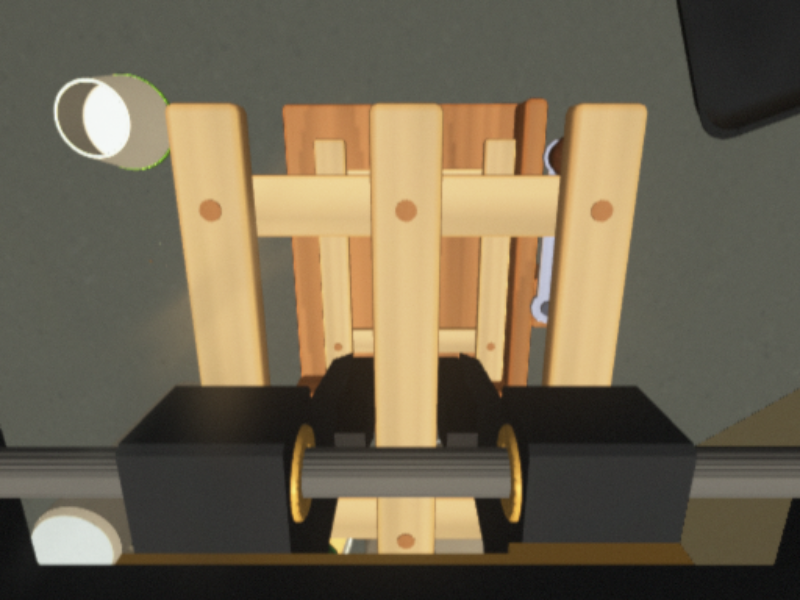

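The trivet is held level on its middle slat and hangs over the caddy. The lower trivet shows square in the corner, with a near-edge gap of 22.4 mm against a nominal 22. Now I'll lower and seat the second one.

Run:
```python
from h import *
p=eef(); t=c2w([7,6])
arm.move_l([*t,240],None,150); print(w2c(eef()))
print("down",arm.move_l([*t,203],None,40,6),eef())
step(0,12,15,7,"+y"); step(12,0,15,7,"+x")
arm.set_gripper(30)
q=w2c(eef()); step(30,0,60,8,"slide")
p=eef(); print("lower",arm.move_l([p[0],p[1],197],None,40,8),eef())
seat(0,0); up(280)
check(34,[547.5,200.6,-.094],"w7")
```

```text
[7.52555694 6.08533288]
down True [542.80656728 195.90070132 204.00658217]
+y True caddy [ 7.2 11.1] F [-0.7 -0. ] t 30.7
+x True caddy [ 7.6 11.1] F [-0.5 -0. ] t 31.0
slide False caddy [37.2 10.6] F [0.2 0.5] t 32.0
lower False [573.19055783 197.78642705 196.54251588]
press y False caddy [37.4 17.6] F [ -1.5 -13.2] t 33.5
[ -2.2 -12.9]
 False caddy [37.3 13.1] F [-0.1 -0.1] t 34.1
press x False caddy [47.2 13. ] F [-1.6 -0.5] t 35.1
[-2.8 -1. ]
 False caddy [44.4 13.2] F [-0.2  0.4] t 35.6
press y True caddy [44.6 17.5] F [-0.7  0.3] t 36.4
[ 0.1 -0.1]
 False caddy [44.3 12.2] F [ 0.5 -0.3] t 36.9
press x True caddy [49.  12.7] F [-0.2  0.4] t 37.6
[0.7 0.2]
 False caddy [45.5 12.6] F [-0.1  0.3] t 38.0Traceback (most recent call last):
  File "<stdin>", line 10, in <module>
  File "h.py", line 64, in check
    p,e=fit(TRIV,g,z,ti["pixels"],K,E); print("fit",p,e,w2c(p),"t",arm.read_state()["t"])
                     ~~^^^^^^^^^^
TypeError: 'NoneType' object is not subscriptable
```

```bash
cat > e.py <<'E'
from h import *
def ends(img,K,E):
    g=cv2.GaussianBlur(cv2.cvtColor(img,cv2.COLOR_BGR2GRAY),(0,0),.7).astype(np.float32)
    def ed(x,y,z,ax,win=4):
        q=proj(K,E,np.array([*c2w([x,y]),z]))[0]; o=np.arange(-win,win+.01,.1)
        X=q[0]+o*(ax==1); Y=q[1]+o*(ax==0)
        v=cv2.remap(g,X[None].astype(np.float32),Y[None].astype(np.float32),1)[0]
        G=np.gradient(v);k=np.argmax(abs(G)); return w2c(back(K,E,(X[k],Y[k]),z))[ax]
    for y in(-54,0,54): print("y",y,"near edge %.1f slat end %.1f"%tuple(np.median([ed(x,y+k,z,0) for k in(-5,0,5)]) for x,z in((-95,18),(-73,50))))
    xs=np.linspace(-65,85,25)
    for n,y,z in[("base",-75,18)]+[("slat",11+k,50) for k in(-64,-44,-10,10,44,64)]+[("fenceL in",75,51)]:
        v=np.array([ed(x,y,z,1) for x in xs]); ok=abs(v-np.median(v))<1.5; c=np.polyfit(xs[ok],v[ok],1); print(n,y,"slope %.4f at0 %.2f n %d"%(*c,ok.sum()))
E
python3 - <<'E'
from e import *
arm.movep([585,195,350],down(np.pi/2-.0945))
r,K,E=wrist(); L=arm.masks_of("trivet_in","wrist"); print([(d["confidence"],np.round(d["box"])) for d in L])
if L and L[0]["confidence"]>.4:
    p,e=fit(TRIV,[547.5,200.6,-.094],34,L[0]["pixels"],K,E); print(p,e,w2c(p))
ends(r["img"],K,E); np.savez("w7.npz",img=r["img"],K=K,E=E); print(arm.read_state()["t"])
for n,z in("keeper_hinge",54.5),("keeper_knob",76.5):
    print(n,[(round(d["confidence"],2),w2c(back(K,E,d["point"],z))) for d in arm.place_of(n,"wrist")])
cv2.imwrite("pics/w7.png",cv2.resize(r["img"][0:270,130:400],(800,600),interpolation=cv2.INTER_CUBIC))
E
```

```text
[(0.78, array([262., 129., 100., 169.]))]
[ 9.57228395e+02  6.31679012e+01 -8.05111111e-01] 347.127685546875 [431.88057977 -87.16903254]
y -54 near edge -95.4 slat end -73.4
y 0 near edge -95.2 slat end -73.2
y 54 near edge -95.4 slat end -71.9
base -75 slope -0.0010 at0 -74.55 n 25
slat -53 slope 0.0014 at0 -52.87 n 25
slat -33 slope -0.0001 at0 -33.78 n 22
slat 1 slope -0.0009 at0 1.11 n 25
slat 21 slope -0.0008 at0 20.20 n 25
slat 55 slope -0.0007 at0 54.95 n 20
slat 75 slope 0.0011 at0 73.95 n 25
fenceL in 75 slope 0.0003 at0 73.71 n 25
39.575
keeper_hinge [(0.57, array([30.41704792, 92.92416677]))]
keeper_knob [(0.61, array([-62.01595652,  94.8306336 ]))]
```

View pics/w7.png

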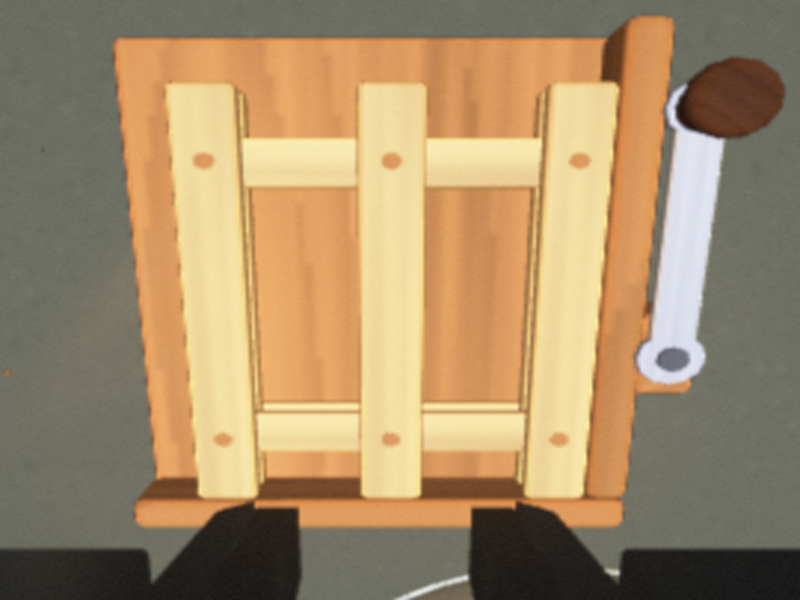

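The upper trivet is flush: its left slat edge is at 73.95 against 73.7 for the fence, the slopes match, and the near gap is 22.0 mm. The keeper is clear, with its knob at crop (735,95). Now I'll swing it with the knob loosely caged.

Run:
```python
from e import *
H=(w2c([574.7,282.9])+np.array([30.9,93.6]))/2; k0=(w2c([482.5,292.3])+np.array([-62,94.8]))/2
d=H-k0; a0=np.arctan2(d[0],d[1]); print("H",H,"knob",k0,"len",np.hypot(*d),"a0",a0)
pose=lambda a:(c2w(H-92*np.array([np.sin(a),np.cos(a)])),down(PC[2]+np.pi-a))
arm.set_gripper(36,10)
t,R=pose(a0); t=c2w(k0)
arm.movep([*t,300],R); print("down",arm.move_l([*t,233],None,120,6),eef())
for a in np.linspace(a0,.12,8)[1:]:
    t,R=pose(a); arm.move_l([*t,233],R,90)
s=arm.read_state();print(np.round(C.T@np.array(s["force"])[:2],1),s["t"])
t,R=pose(.12); arm.move_l([*t,233],R,50)
for k in range(2):
    step(26,0,20,9,"close")
    if k==0: step(-5,0)
q=w2c(eef()); print("rel hinge",q-H)
step(-4,0)
arm.set_gripper(50); up(330)
arm.movep([560,150,400],down(np.pi/2-.0945))
r,K,E=wrist()
for n,z in("keeper_hinge",54.5),("keeper_knob",76.5):
    print(n,[(round(d["confidence"],2),w2c(back(K,E,d["point"],z))) for d in arm.place_of(n,"wrist")])
ends(r["img"],K,E); np.savez("w8.npz",img=r["img"],K=K,E=E); cv2.imwrite("pics/w8.png",cv2.resize(r["img"],(800,600))); print(arm.read_state()["t"])
```

```text
H [30.6125798  94.54375534] knob [-62.17522031  95.472816  ] len 92.79245121808125 a0 1.5808087380730662
down False [483.26551517 291.40342582 233.50360418]
[-0.4  0.2] 43.9
close True caddy [35.3  3.5] F [ 0.3 -0.1] t 45.0
 False caddy [30.2  3.5] F [0.  0.3] t 45.3
close True caddy [36.3  3.6] F [ 0.4 -0.2] t 45.9
rel hinge [  5.70871334 -90.89458406]
 False caddy [32.1  3.6] F [-0.   0.2] t 46.2
keeper_hinge [(0.93, array([30.57099978, 94.74814672]))]
keeper_knob [(0.94, array([27.7668486 ,  6.04160061]))]
y -54 near edge -94.3 slat end -72.3
y 0 near edge -95.5 slat end -72.6
y 54 near edge -94.7 slat end -72.4
base -75 slope 0.0013 at0 -74.76 n 25
slat -53 slope -0.0007 at0 -52.76 n 25
slat -33 slope 0.0036 at0 -33.87 n 25
slat 1 slope 0.0056 at0 0.78 n 20
slat 21 slope -0.0022 at0 20.02 n 22
slat 55 slope -0.0011 at0 54.96 n 14
slat 75 slope 0.0014 at0 73.82 n 23
fenceL in 75 slope 0.0018 at0 73.53 n 23
48.6583
```

View pics/w8.png

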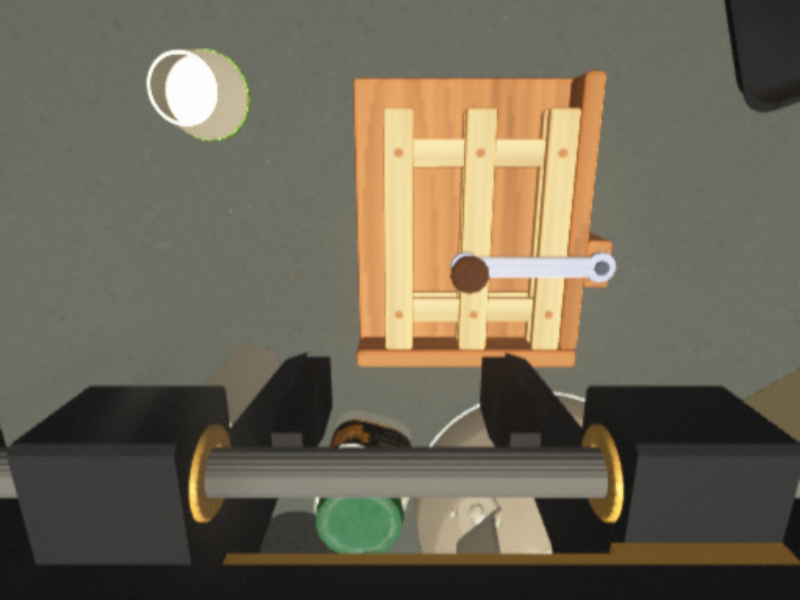

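The picture shows the keeper lying across the stack, with its knob at (470,273) and hinge at (602,267), and everything else in place. I'll measure the arm's angle numerically.

```bash
cat > k.py <<'E'
from h import *
def ang(img,K,E):
    g=cv2.GaussianBlur(img[...,0],(0,0),.7).astype(np.float32)  # blue channel: steel vs wood
    for side in(-7,7):
        xs=[];ys=np.linspace(30,82,27); o=np.arange(-4,4.01,.1)
        for y in ys:
            q=proj(K,E,np.array([*c2w([30.6+side,y]),59.5]))[0]
            v=cv2.remap(g,np.full((1,len(o)),q[0],np.float32),(q[1]+o)[None].astype(np.float32),1)[0]
            G=np.gradient(v); k=np.argmax(G*np.sign(-side)) if 0 else np.argmax(abs(G)); xs.append(w2c(back(K,E,(q[0],q[1]+o[k]),59.5))[0])
        xs=np.array(xs); ok=abs(xs-np.median(xs))<2; c=np.polyfit(ys[ok],xs[ok],1)
        r=xs-np.polyval(c,ys); ok&=abs(r)<.6; c=np.polyfit(ys[ok],xs[ok],1); print("side",side,"angle %.4f x@0 %.1f x@hinge %.1f n %d"%(c[0],c[1],np.polyval(c,94.5),ok.sum()))
E
python3 -c "
from k import *
d=np.load('w8.npz');ang(d['img'],d['K'],d['E'])"
```

```text
side -7 angle -0.0023 x@0 22.5 x@hinge 22.3 n 27
side 7 angle -0.0023 x@0 36.8 x@hinge 36.5 n 27
```

The arm measures -0.002 rad, which is closed at its stop. Nothing is touching it, so I'm handing in.

```bash
python3 -c "
from rig import arm
print(arm.read_state()['t'],arm.sign_off())"
```

```text
the job is handed in; nothing more can be done
48.6583 None
```

Job handed in at 48.7 s of the 72 s allowed: both trivets are stacked square and snug in the caddy corner, the keeper is closed at its stop (measured at -0.002 rad), and no bystander was seen or felt to be touched.

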